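Oil the pastry conveyor and inch it on the key

ROBOT

A 6-joint arm with a two-finger parallel gripper is mounted at the origin on the work surface. World frame = base frame: x ahead of the robot, y to its left, z up, the work surface at z = 0. Lengths are in mm, angles in degrees, forces in N, time in s.
With the tool pointing down it reaches from about 300 to 850 mm from the base axis. Payload 4.2 kg.
Tool frame: the origin (TCP) lies at the very end of the fingers, on their centre line; the grasp point (between the pads) lies 19 mm behind it; x points along the fingers, y is the direction in which the jaws open and shut, and the axes are right-handed (so a half turn about x gives the same grasp; the last joint's range is limited). The gripper opens to 91 mm and grips with 3 to 60 N. Pads are 32 mm wide; open, the fingers measure 118 mm over their backs; the gripper's body (76 mm by 178 mm) begins 60 mm behind the grasp point.
Start: joints at [74.026, 18.312, 89.639, -0, 72.044, -1.146], TCP at [147.156, 555.867, 213.976] pointing down, gripper open.
Joint ranges: [-177.97, 177.97], [-48.28, 115.42], [12.27, 149.76], [-77.06, 257.06], [2.81, 150.46], [-146.56, 146.56]. Speed limits (degrees/s): [147.25, 147.25, 180, 180, 180, 180].

INTERFACE

Orientations are given as [roll, pitch, yaw] about the fixed x, y, z axes, in that order (R = Rz(yaw) Ry(pitch) Rx(roll)).
In Python, from workcell import sensors, grab_frame, job_done, finder gives the robot as it stands.
- The arm moves only by the tool play_rows, never from a script. Its argument "motion" is a list of rows, each a list of 5 numbers: the shift along the world's x, y, z in m, then the turn about the world's z in rad, then the opening, from 0 (shut) to 1 (fully open). In form: [[tx, ty, tz, roll, fingers], ...]. A call has exactly 8 rows; each row is the pose to reach, as a shift and turn from the pose commanded when the call began; what a row does not reach only later rows make up. A row lasts 1/12 s, in which the tool goes at most 41.7 mm and 7.16 degrees, less where a joint would pass 70% of its speed; a pose out of reach is approached as far as the arm can. A call with a gripper value outside its range is refused whole. The fingers move at their own pace and stop on an object; "squeeze" is the grip in N (left out, the last holds). Time passes only in rows, so rows that repeat a pose let the fingers close, or fill a call up. It gives the time, the measured TCP pose, the force and the opening at its end, in the units of the state.
- sensors.state(): the state, without advancing time (a new reading comes with each control period).
- grab_frame(name): name is "scene" or "side" or "wrist"; returns a dict with "img" (420x560x3 uint8, blue, green, red), "fx", "fy", "cx", "cy" (pixels), "k1" (the pictures are not rectified: a ray, as slopes to the right and down, at radius r is drawn at 1 + k1 r^2 times it, then the intrinsics apply), "rvec" (rotation vector, rad) and "tvec" (3), from world to camera coordinates, as OpenCV has them; the wrist camera has in their place "tool_from_camera" (4x4, takes a point from camera to tool coordinates, whose origin is the TCP and whose axes are the tool frame's). Camera axes: x right, y down, z forward; pixel columns grow to the right and rows downward; lengths in mm; the calibration is good to about 2 mm. A picture is of the moment at which its call begins: read the wrist's pose just before it. There is no depth.
- job_done(): hands the job in, once; it reports no verdict.
Trained networks look in a picture, given as the dict that the camera call returned (one of the last four; its "shot" number tells which), for a name from the list of things; names that differ only in an ending like _2 or _b are one class to them, and where a whole thing is asked for, a point or a joint stands for the part that bears it (a point fixed in the world has none). Each returns a list of dicts, best first, with "conf" (0 to 1); they miss things now and then, are a little off and sometimes report something else, mostly with a low value. They report only what shows in the picture. A call takes as long as a camera call. They do not tell look-alikes from the thing itself.
- finder.spot_in(picture, label): "point" ([column, row] in pixels, amid what is visible of it).
- finder.spot_point(picture, label): "point" ([column, row] in pixels: a listed point, or the origin of a listed thing).
The state is a dict: "time_s": time; "qpos": joint angles; "qvel": joint speeds; "effort": joint torques, N m; "ee_pos": TCP position; "ee_rot": TCP orientation; "force": force on the tool from outside, world axes, zero at the start; "torque": the same for the moment, N m; "gripper_width": finger opening in mm.
Only numpy, scipy, OpenCV 4.12 (cv2) and the standard library are available. Lean on these libraries where they do the work, as an engineer would, in place of code of your own. Each camera call takes 0.05 s, during which the arm holds its last target.

TASK

Oil the belt conveyor: swing the oil pump's lever all the way to its stop and let it spring back to rest. Then take the yellow key from the key block, push it fully home in the control station's key switch (its pins are sticky: keep it straight and wiggle it slightly if it catches), turn it a quarter turn clockwise to the stop and finish while still gripping it there, because the switch is sprung and the belt inches only while the key is held. Leave the other keys and the bakery tools where they are, and do not press the red stop button.

Things in the scene. Friction and masses are not known exactly. Their poses are not given: they have to be found in the camera images.
- pump: oil pump bolted down: foot 130 x 120 mm, white reservoir, aluminium head 100 x 90 mm with its top 115 mm up; filler cap (127 mm up) and lever clevis (140 mm up) on the head. Origin: centre of the underside; x from the front (round gauge) to the back, z up. The lever swings in the plane y = 0 about a pin along y at x = -10 mm, z = 128 mm
- pump_lever (a joint): pump lever angle, rad: 0 at rest (leaning 0.35 rad from upright towards the pump's +x), growing as its grip swings over the top towards the pump's front (-x); stop at 1.1. A spring pulls it back (1.5 N at the grip at rest, 4 N at the stop); let go, it returns by itself within about 2 s
- lever_grip (a point): centre of the lever's black sleeve grip, 24 (in the lever's plane) x 16 (pump's y) x 44 mm long along the lever, on a flat steel bar 14 x 8 mm; this point is 100 mm from the pin, 222 mm above the table at rest, 228 mm at its highest, 201 mm at the stop. Its axes turn with the lever
- key_block: grey plastic block 56 x 190 x 45 mm on the table, with three slots in a row along its y (at y = -55, 0 and +55 mm), each holding one key upright; which key stands in which slot varies. Origin: centre of its underside, z up
- key_yellow: key: yellow head 30 wide (x) x 12 thick (y) x 34 mm tall (z), steel blade below 10 (x) x 3 (y) x 29 mm long, last 6 mm tapered; about 45 g; works either way round. Origin: on the axis at the underside of the head, where the blade begins; z up. Starts upright in the block, the head's underside on the block's top, 45 mm up, width along the block's y
- key_red: another key of the same shape with a red head, upright in the block; to be left there
- key_blue: another key of the same shape with a blue head, upright in the block; to be left there
- station: control station bolted down: steel box 110 (x) x 190 (y) x 85 mm high, feet 220 mm long in y. On top: brass key cylinder at y = +50 mm, red stop button on a yellow base at y = -55 mm (34 mm high at most), green lamp and black button between them at y = 0 (13 mm high). Origin: centre of its underside, z up
- keyway (a point): centre of the keyway's mouth, on the turning axis at the cylinder's top face (25 mm across), 97 mm above the table, 12 above the panel; x along the slot (station's x while unturned), z up; turns with the cylinder. Slot 11.2 x 4 mm, 36 deep, mouth flared 2 mm; sticky pins 10 and 19 mm down at one end each hold the blade with 10 to 15 N. Home: head rests on the cylinder
- key_plug (a joint): key cylinder angle, rad: 0 unturned, growing clockwise seen from above, stop at 1.5. A spring of 0.03 to 0.06 N m returns it to 0 when the key is let go; through the blade's play it lags up to about 0.2 rad behind the key
- estop (a joint): travel of the red stop button, m: 0 out, 0.006 pressed
- bowl: steel bowl 140 mm across, 55 mm high, loose on the table; origin under its centre
- scraper: bench scraper lying flat, steel blade 100 x 150 x 4 mm with a white grip 18 mm high along one edge, loose; origin under the blade's centre
- brush: pastry brush lying flat, loose; origin under its middle
- shaker: aluminium sugar shaker 66 mm across, 100 mm high, loose; origin under its centre
- measure: steel measuring cup 72 mm across, 80 mm high, loose; origin under its centre
There are look-alikes about, which are no part of the job. There is more than one size of the key_yellow; the one meant has the size given above. What is shaped like the pump but orange is not meant.

How it is judged:
By the outcome, as a careful person would: the job done as asked, in the order asked, and still so for the second after the job is handed in, while the arm keeps its last pose, push and grip.
It also fails if it takes over 72 s, if anything falls off the work surface, if the arm or the gripper's body presses on something with over 40 N, if the wrist force passes 120 N, or if a joint passes its speed limit or range.

## Working session

There is one attempt and no reset: what is moved stays moved. The work goes in short steps, Python scripts to look and compute and a tool call to move; the robot and the scene stay as the last step left them, time stands still between calls to the robot, and variables do not carry over. Pictures are saved under pics/ and viewed, and the job is handed in when it is done.

Besides the shell and the picture viewer there is one more tool, called after "Request:" as name(argument=value, ...), one argument or row to a line, values as JSON. play_rows: Moves the arm, as the interface text tells. Its arguments: {"type":"object","properties":{"motion":{"type":"array","items":{"type":"array","items":{"type":"number"}}},"squeeze":{"type":"number"}},"required":["motion"]}

```bash
mkdir -p pics; ls; cat > h.py <<'E'
import numpy as np, cv2
from scipy.spatial.transform import Rotation as R
from workcell import sensors, grab_frame, job_done, finder
def cam(f):
    """world->cam R,t"""
    if 'rvec' in f: 
        Rm=cv2.Rodrigues(np.array(f['rvec'],float))[0]; return Rm,np.array(f['tvec'],float).ravel()
    T=np.eye(4);s=f['state'];T[:3,:3]=R.from_euler('xyz',s['ee_rot'],degrees=True).as_matrix();T[:3,3]=s['ee_pos']
    W=T@np.array(f['tool_from_camera']);Wi=np.linalg.inv(W);return Wi[:3,:3],Wi[:3,3]
def grab(n,save=None):
    s=sensors.state();f=grab_frame(n);f['state']=s
    if save: cv2.imwrite('pics/'+save,f['img'])
    return f
def ray(f,p):
    x=(p[0]-f['cx'])/f['fx'];y=(p[1]-f['cy'])/f['fy'];rd=np.hypot(x,y);r=rd
    for _ in range(30): r=rd/(1+f['k1']*r*r)
    k=r/rd if rd>0 else 1
    Rm,t=cam(f);d=Rm.T@np.array([x*k,y*k,1]);return -Rm.T@t,d/np.linalg.norm(d)
def onz(f,p,z):
    o,d=ray(f,p);return o+d*(z-o[2])/d[2]
def proj(f,P):
    Rm,t=cam(f);c=Rm@np.asarray(P,float)+t;x,y=c[0]/c[2],c[1]/c[2];k=1+f['k1']*(x*x+y*y)
    return np.array([f['fx']*x*k+f['cx'],f['fy']*y*k+f['cy']])
def tri(l):
    A=np.zeros((3,3));b=np.zeros(3)
    for f,p in l:
        o,d=ray(f,p);M=np.eye(3)-np.outer(d,d);A+=M;b+=M@o
    X=np.linalg.solve(A,b);return X,[np.linalg.norm(proj(f,X)-p) for f,p in l]
E
python3 - <<'E'
from h import *
np.set_printoptions(precision=1,suppress=True)
s=sensors.state();print(s)
names="pump lever_grip key_block key_yellow key_red key_blue station keyway estop bowl scraper brush shaker measure".split()
for c in ['scene','side','wrist']:
    f=grab(c,c+'0.png');print(c,{k:v for k,v in f.items() if k not in('img','state')})
    for n in names:
        try: print(n,'pt',[(np.round(d['point'],1).tolist(),round(d['conf'],2)) for d in finder.spot_point(f,n)[:4]],'in',[(np.round(d['point'],1).tolist(),round(d['conf'],2)) for d in finder.spot_in(f,n)[:4]])
        except Exception as e: print(n,e)
print(sensors.state()['time_s'])
E
```

```text
pics
{'time_s': 0.0, 'qpos': array([74. , 18.4, 89.7, -0. , 72. , -1.1]), 'qvel': array([ 0. , -0.1, -0.1,  0.1,  0.1,  0.1]), 'effort': array([  0. , -41.2, -23.2,   0.1,   0. ,  -0. ]), 'ee_pos': array([147. , 555.4, 213.1]), 'ee_rot': array([ -90.8,   89.9, -105.7]), 'force': array([-0.2,  0.1, -0.3]), 'torque': array([0.1, 0. , 0. ]), 'gripper_width': 90.9430680974425}
scene {'fx': 493.4851982595474, 'fy': 493.4851982595474, 'cx': 266.3773370887722, 'cy': 205.56953968832815, 'k1': 0.006315704475601439, 'rvec': array([ 1.2,  2.5, -0.8]), 'tvec': array([ 336.4, -258.5, 1695. ]), 'shot': 1}
pump pt [([344.7, 287.0], 0.95), ([406.0, 249.6], 0.74)] in [([348.5, 278.0], 0.86), ([409.6, 243.6], 0.85)]
lever_grip pt [([348.7, 255.1], 0.58), ([423.1, 214.4], 0.41)] in []
key_block pt [([264.7, 237.6], 0.65), ([198.3, 171.5], 0.31), ([350.0, 257.0], 0.21)] in [([263.5, 233.7], 0.72)]
key_yellow pt [([264.8, 151.6], 0.53), ([245.7, 216.5], 0.39)] in [([261.6, 150.0], 0.65), ([247.9, 209.3], 0.52)]
key_red pt [([266.5, 227.9], 0.42)] in [([267.0, 224.9], 0.6)]
key_blue pt [([278.0, 239.7], 0
[... 2274 characters left out ...]
2713216, 'cx': 280.7727564527192, 'cy': 206.7538471699729, 'k1': -0.05295361461378196, 'tool_from_camera': array([[  -0. ,   -0.3,    1. , -171. ],
       [   1. ,   -0. ,    0. ,   -0.7],
       [   0. ,    1. ,    0.3,  -82. ],
       [   0. ,    0. ,    0. ,    1. ]]), 'shot': 3}
pump pt [] in [([194.6, 336.5], 0.69)]
lever_grip pt [] in []
key_block pt [] in []
key_yellow pt [] in []
key_red pt [] in []
key_blue pt [] in []
station pt [] in []
keyway pt [] in []
estop it knows: bowl, brush, key_block, key_blue, key_red, key_yellow, keyway, lever_grip, measure, pump, scraper, shaker, station
bowl pt [] in []
scraper pt [] in []
brush pt [] in []
shaker pt [] in []
measure pt [] in []
4.05
```

```bash
python3 - <<'E'
import cv2
a=cv2.imread('pics/scene0.png');b=cv2.imread('pics/side0.png')
cv2.imwrite('pics/scene0c.png',cv2.resize(a[110:370,120:460],(784,600),interpolation=cv2.INTER_CUBIC))
cv2.imwrite('pics/side0c.png',cv2.resize(b[120:400,90:470],(800,590),interpolation=cv2.INTER_CUBIC))
E
```

```text
(no output)
```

View pics/scene0c.png

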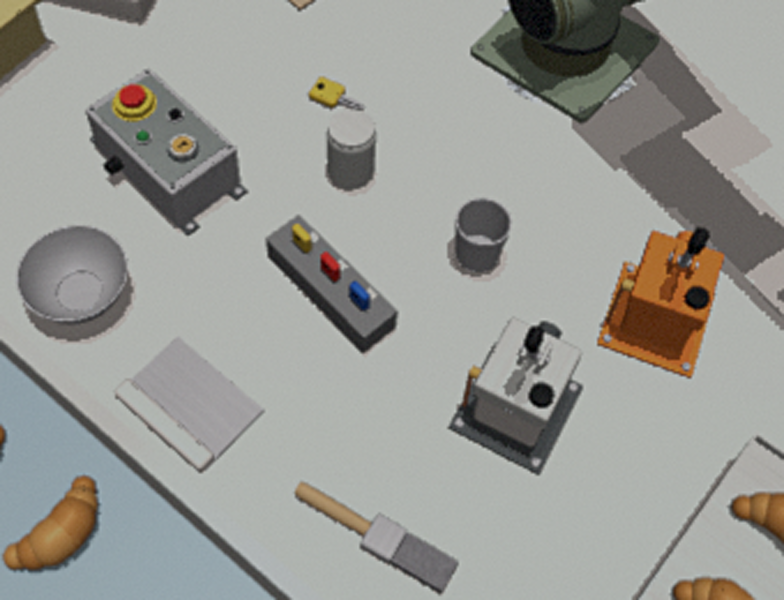

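View pics/side0c.png

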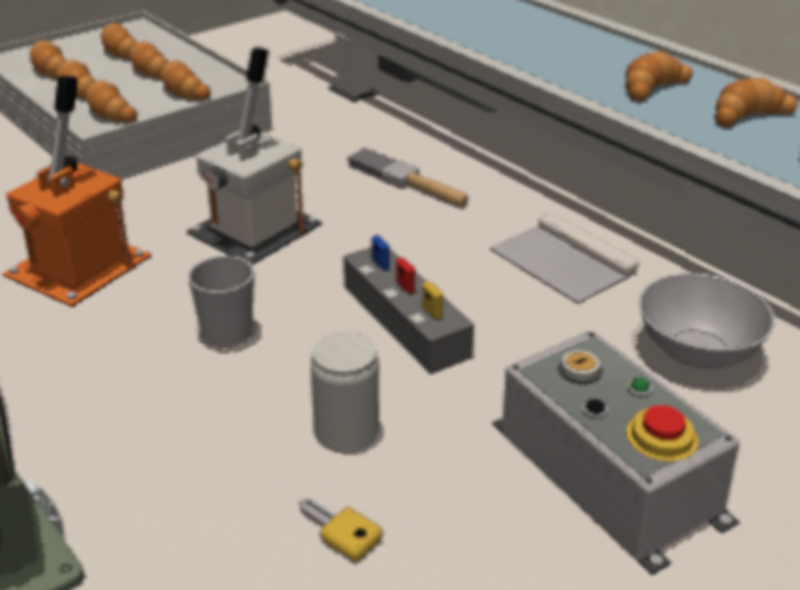

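View pics/wrist0.png

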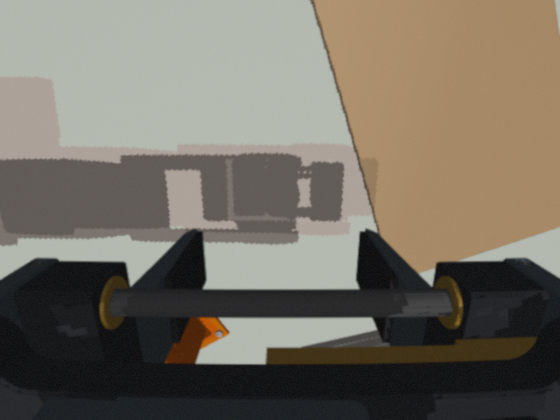

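```bash
cat > calib.py <<'E'
E
python3 - <<'E'
from h import *
import pickle
np.set_printoptions(precision=1,suppress=True)
a=grab('scene');b=grab('side');pickle.dump((a,b),open('ab.pkl','wb'))
P={'pump':[(344.7,287),(209.8,227.4)],'grip':[(348.7,255.1),(212.7,151.7)],'block':[(264.7,237.6),(283.4,271.5)],'ky':[(245.7,216.5),(294,269)],'kr':[(266.5,227.9),(281.8,256.3)],'kb':[(278,239.7),(271.6,242.8)],'station':[(192.9,182.7),(376.5,345.2)],'keyway':[(199.7,171.4),(366.4,287.9)],'orange':[(406,249.6),(129.6,244.2)],'ogrip':[(423.1,214.4),(118.2,164.2)],
'bowl':[(151.5,237.1),(421.8,287.1)],'shaker':[(270.4,183.8),(256.2,321.9)],'measure':[(327.2,219.2),(200.7,279.2)],'bigkey':[(264.8,151.6),(247.1,369.3)],'scraper':[(203.5,284.7),(355.8,241.2)],'brush':[(281.3,341.3),(284.4,206.3)]}
for k,(p,q) in P.items():
    X,e=tri([(a,p),(b,q)]);print(k,X,np.array(e))
E
```

```text
pump [516.4 288.9   0.7] [0.1 0.1]
grip [539.3 282.5 220.2] [0.4 0.4]
block [543.4  12.4  -3.4] [1.2 1.4]
ky [536.4 -51.7  42.5] [2.9 3.8]
kr [536.6  12.2  44.2] [1.6 1.9]
kb [548.   64.9  50.9] [1.7 2. ]
station [ 535.8 -292.1   -7.1] [0.4 0.7]
keyway [ 542.2 -242.6  102.5] [0.8 1.2]
orange [307.7 353.8   1.2] [1.2 1.4]
ogrip [321.1 358.6 220.7] [0.9 1. ]
bowl [ 756.8 -238.8   -3.4] [1.4 1.8]
shaker [383.5 -96.4   3.7] [0.2 0.3]
measure [372.6 114.5  -3.2] [1.7 2.1]
bigkey [ 294.  -192.3    5.9] [1.3 2.3]
scraper [769.8 -14.9   3.6] [0.4 0.4]
brush [750.7 251.6   0.5] [0.5 0.4]
```

```bash
cat > ov.py <<'E'
from h import *
import pickle
def box(c,yaw,lx,ly,z0,z1,ox=0,oy=0):
    cs,sn=np.cos(np.radians(yaw)),np.sin(np.radians(yaw));pts=[]
    for z in(z0,z1):
        for sx,sy in((-1,-1),(1,-1),(1,1),(-1,1)):
            x=ox+sx*lx/2;y=oy+sy*ly/2;pts.append([c[0]+cs*x-sn*y,c[1]+sn*x+cs*y,z])
    return np.array(pts)
E=[(0,1),(1,2),(2,3),(3,0),(4,5),(5,6),(6,7),(7,4),(0,4),(1,5),(2,6),(3,7)]
def draw(im,f,pts,x0,y0,s,col):
    q=[tuple(int(v) for v in (proj(f,p)-[x0,y0]+.5)*s) for p in pts]
    for i,j in E: cv2.line(im,q[i],q[j],col,1,cv2.LINE_AA)
def crop(f,x0,y0,w,h,s): return cv2.resize(f['img'][y0:y0+h,x0:x0+w],None,fx=s,fy=s,interpolation=cv2.INTER_CUBIC)
def fit_models(pump,block,stat):
    L=[]
    c,y=pump[:2],pump[2]
    L+=[(box(c,y,130,120,0,8),(0,255,0)),(box(c,y,100,90,115,115),(0,255,255))]
    c,y=block[:2],block[2];L+=[(box(c,y,56,190,0,45),(0,255,0))]
    for oy in(-55,0,55):L+=[(box(c,y,12,30,45,79,0,oy),(255,255,0))]
    c,y=stat[:2],stat[2];L+=[(box(c,y,110,190,0,85),(0,255,0)),(box(c,y,18,18,97,97,0,50),(255,0,255))]
    return L
E
python3 - <<'E'
from ov import *
a,b=pickle.load(open('ab.pkl','rb'))
M=fit_models((516.4,288.9,-15.6),(541,12,-5),(537,-292,-2))
out=[]
for f,rs in((a,[(235,195,70,75),(150,135,80,80),(305,235,80,85)]),(b,[(245,220,80,85),(320,270,130,130),(175,140,70,110)])):
    row=[]
    for x0,y0,w,h in rs:
        s=260/max(w,h);im=crop(f,x0,y0,w,h,s)
        for p,c in M: draw(im,f,p,x0,y0,s,c)
        row.append(cv2.copyMakeBorder(im,0,265-im.shape[0],0,265-im.shape[1],cv2.BORDER_CONSTANT))
    out.append(np.hstack(row))
cv2.imwrite('pics/ov1.png',np.vstack(out))
E
```

```text
(no output)
```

View pics/ov1.png

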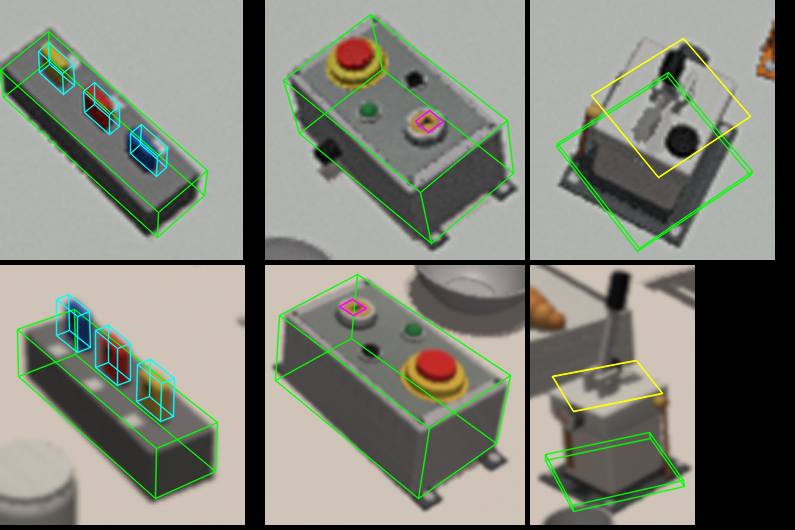

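```bash
python3 - <<'E'
from ov import *
np.set_printoptions(precision=1,suppress=True)
a,b=pickle.load(open('ab.pkl','rb'))
for p in[(342.6,247.4),(372.6,258.5),(364.5,289),(324.6,274)]: print(onz(a,p,115))
print()
for p in[(355,315),(314.8,294.8),(377.5,272)]: print(onz(a,p,4))
for n,f,x0,y0,w,h in(('s',a,300,225,90,100),('d',b,165,130,80,110)):
    cv2.imwrite(f'pics/p_{n}.png',crop(f,x0,y0,w,h,5.4))
x=np.hstack([cv2.imread('pics/p_s.png')[:540],cv2.imread('pics/p_d.png')[:540]]);print(x.shape);cv2.imwrite('pics/pp.png',cv2.resize(x,(800,int(540*800/x.shape[1]))))
E
```

```text
[478.  235.7 115. ]
[453.5 315.  115. ]
[538.9 347.9 115. ]
[571.5 246.1 115. ]

[566.1 357.9   4. ]
[590.6 240.3   4. ]
[420.  332.9   4. ]
(540, 918, 3)
```

View pics/pp.png

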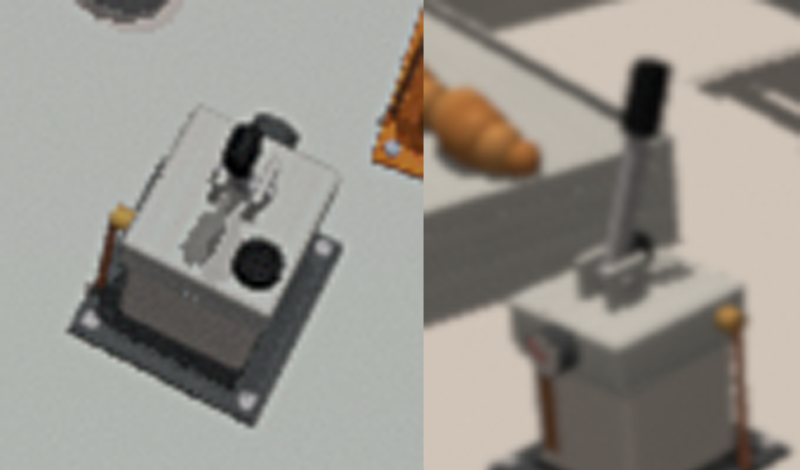

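```bash
python3 - <<'E'
from ov import *
from scipy.optimize import least_squares
np.set_printoptions(precision=1,suppress=True)
a,b=pickle.load(open('ab.pkl','rb'))
S=5.4*800/918
up=lambda p:(300+p[0]/S-.5,225+p[1]/S-.5)
H=[up(p) for p in[(198,105),(341,180),(270,318),(120,240)]]
F=[up(p) for p in[(68,330),(253,426),(342,240)]]
for p in H: print(onz(a,p,115))
for p in F: print(onz(a,p,6))
g=onz(a,up((275,130)),85);print('gauge',g)
# order: head corners order guess
def corners(v,lx,ly,z,order):
    return box(v[:2],v[2],lx,ly,z,z)[:4][order]
best=None
for y0 in range(-180,180,30):
  for sh in range(4):
    o=[(i+sh)%4 for i in range(4)]
    for oo in(o,o[::-1]):
      # head T,R,B,L ; foot L,B,R
      ho=oo; fo=[oo[3],oo[2],oo[1]]
      def res(v):
        r=[]
        for q,P in zip(H,corners(v,100,90,115,ho)): r.append(proj(a,P)-q)
        for q,P in zip(F,corners(v,130,120,4,fo)): r.append(proj(a,P)-q)
        return np.concatenate(r)
      s=least_squares(res,[516,289,y0])
      if best is None or s.cost<best[0]-1e-3: best=(s.cost,s.x,res(s.x)); print(s.cost,s.x)
print(best)
E
```

```text
[478.4 232.6 115. ]
[464.9 320.7 115. ]
[558.4 338.1 115. ]
[574.2 249.4 115. ]
[592.5 238.6   6. ]
[570.  354.6   6. ]
[439.9 327.8   6. ]
gauge [447.1 269.4  85. ]
3853.9543218493022 [ 532.2  297.5 -191.5]
24.971551195790063 [ 518.8  283.5 -258.2]
3.4058258545429334 [ 517.6  284.2 -349. ]
(np.float64(3.4058258545429334), array([ 517.6,  284.2, -349. ]), array([-0.3, -0.8,  0.5, -1.7,  0. , -0.1, -0.2,  0.3, -0.4,  0.2,  0.2,
        0.5,  0.3,  1.5]))
```

```bash
python3 - <<'E'
from ov import *
np.set_printoptions(precision=1,suppress=True)
a,b=pickle.load(open('ab.pkl','rb'))
print(tri([(a,(351.1,256.4)),(b,(212,150.1))]))
M=fit_models((517.6,284.8,11),(541,11,-5),(537,-292,-2))
# lever at rest
c=np.array([517.6,284.8]);u=np.array([np.cos(np.radians(11)),np.sin(np.radians(11))])
Lp=[np.r_[c+u*(-10+r*np.sin(.35)),128+r*np.cos(.35)] for r in(0,78,100,122)]
out=[]
for f,rs in((a,[(235,195,70,75),(150,135,80,80),(305,235,80,85)]),(b,[(245,220,80,85),(320,270,130,130),(175,140,70,110)])):
    row=[]
    for x0,y0,w,h in rs:
        s=260/max(w,h);im=crop(f,x0,y0,w,h,s)
        for p,cc in M: draw(im,f,p,x0,y0,s,cc)
        for p in Lp: cv2.circle(im,tuple(int(v) for v in (proj(f,p)-[x0,y0]+.5)*s),2,(0,0,255),-1)
        row.append(cv2.copyMakeBorder(im,0,265-im.shape[0],0,265-im.shape[1],cv2.BORDER_CONSTANT))
    out.append(np.hstack(row))
cv2.imwrite('pics/ov2.png',np.vstack(out))
E
```

```text
(array([540.4, 288.8, 222.4]), [np.float64(0.002633498710119971), np.float64(0.002479885460185706)])
```

View pics/ov2.png

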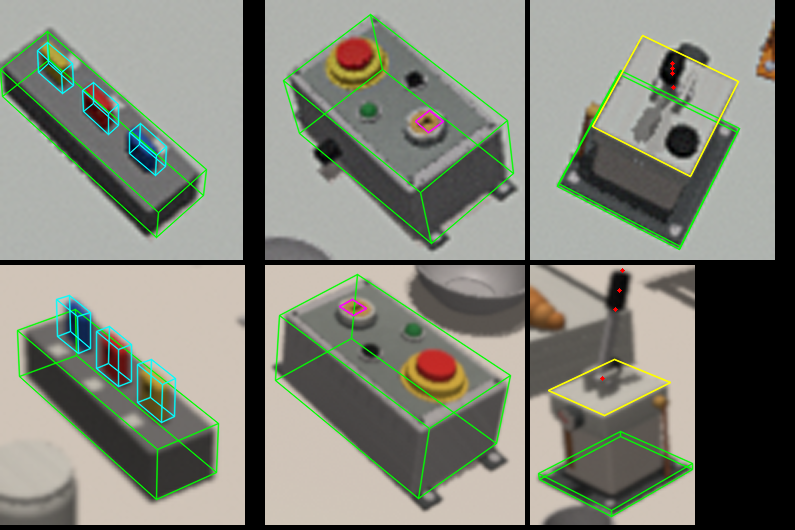

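Request:
play_rows(
  motion=[
    [0.444,-0.2566,0.1,-1.119,0],
    [0.444,-0.2566,0.1,-1.119,0],
    [0.444,-0.2566,0.1,-1.119,0],
    [0.444,-0.2566,0.1,-1.119,0],
    [0.444,-0.2566,0.1,-1.119,0],
    [0.444,-0.2566,0.1,-1.119,0],
    [0.444,-0.2566,0.1,-1.119,0],
    [0.444,-0.2566,0.1,-1.119,0],
  ],
  squeeze=20,
)

```text
time_s: 4.82
ee_pos: [431.9, 390.8, 278.4]
ee_rot: [125.3, 90.0, 52.9]
force: [0.1, 1.6, 0.8]
gripper_width: 41.1
```

Request:
play_rows(
  motion=[
    [0.161,-0.093,0.036,-0.119,0],
    [0.161,-0.093,0.036,-0.119,0],
    [0.161,-0.093,0.036,-0.119,0],
    [0.161,-0.093,0.036,-0.119,0],
    [0.161,-0.093,0.036,-0.119,0],
    [0.161,-0.093,-0.002,-0.119,0],
    [0.161,-0.093,-0.04,-0.119,0],
    [0.161,-0.093,-0.075,-0.119,0],
  ],
)

```text
time_s: 5.48
ee_pos: [592.0, 298.5, 201.4]
ee_rot: [110.1, 89.9, 31.0]
force: [0.6, 0.5, -0.3]
gripper_width: 0.4
```

```bash
python3 - <<'E'
from h import *
f=grab('side','side1.png');print(f['state'])
g=grab('scene','scene1.png')
x=cv2.resize(f['img'][100:280,130:330],None,fx=2.6,fy=2.6);y=cv2.resize(g['img'][200:340,290:400],None,fx=3.3,fy=3.3)
h=460;cv2.imwrite('pics/v1.png',np.hstack([x[:h,:430],y[:h,:363]]))
E
```

```text
{'time_s': 5.4833, 'qpos': array([2.57591670e+01, 2.67263091e+01, 7.82138422e+01, 5.10796623e-03,
       7.50063881e+01, 1.47800397e+01]), 'qvel': array([ 6.53598372e-01,  1.19820247e+01,  4.17584947e+01, -3.71949131e-02,
       -5.26784593e+01, -8.38978202e-02]), 'effort': array([-5.82417436e-01, -5.34229767e+01, -2.61878800e+01,  4.93630848e-02,
        8.13551601e-01, -1.61541135e-03]), 'ee_pos': array([591.98914291, 298.45937881, 201.35830464]), 'ee_rot': array([110.05443589,  89.94631208,  31.03224408]), 'force': array([ 0.61632234,  0.51286617, -0.27481122]), 'torque': array([-0.03422007,  0.04444108,  0.03259614]), 'gripper_width': 0.38893200019673063}
```

View pics/v1.png

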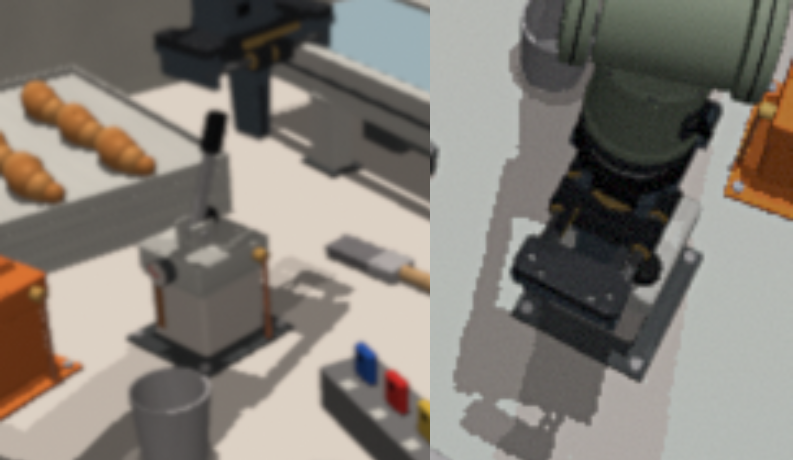

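Request:
play_rows(
  motion=[
    [-0.0157,-0.003,0,0,0],
    [-0.0314,-0.0061,0,0,0],
    [-0.0471,-0.0092,0,0,0],
    [-0.0628,-0.0122,0,0,0],
    [-0.0785,-0.0153,0,0,0],
    [-0.0942,-0.0183,0,0,0],
    [-0.1001,-0.0195,0,0,0],
    [-0.106,-0.0206,0,0,0],
  ],
)

```text
time_s: 6.25
ee_pos: [487.6, 279.7, 205.7]
ee_rot: [102.4, 89.5, 23.4]
force: [5.6, 1.1, -0.9]
gripper_width: 0.5
```

```bash
python3 - <<'E'
from h import *
f=grab('side','side2.png');print(f['state']['force'])
x=cv2.resize(f['img'][100:280,130:330],None,fx=2.6,fy=2.6)
cv2.imwrite('pics/v2.png',x)
E
```

```text
[ 5.5634438   1.08320204 -0.90432993]
```

View pics/v2.png

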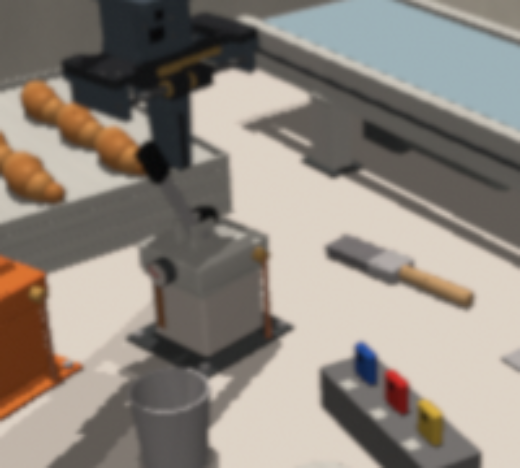

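Request:
play_rows(
  motion=[
    [-0.002,-0.0004,0,0,0],
    [-0.004,-0.0008,0,0,0],
    [-0.006,-0.0012,0,0,0],
    [-0.008,-0.0016,0,0,0],
    [-0.01,-0.0019,0,0,0],
    [-0.012,-0.0023,0,0,0],
    [-0.014,-0.0027,0,0,0],
    [-0.016,-0.0031,0,0,0],
  ],
)

```text
time_s: 6.97
ee_pos: [469.3, 275.2, 202.6]
ee_rot: [-10.7, 90.0, -89.6]
force: [4.1, 0.8, 0.1]
gripper_width: 0.4
```

Request:
play_rows(
  motion=[
    [-0.002,-0.0004,0,0,0],
    [-0.004,-0.0008,0,0,0],
    [-0.006,-0.0012,0,0,0],
    [-0.006,-0.0012,0,0,0],
    [-0.006,-0.0012,0,0,0],
    [-0.006,-0.0012,0,0,0],
    [-0.006,-0.0012,0,0,0],
    [-0.006,-0.0012,0,0,0],
  ],
)

```text
time_s: 7.63
ee_pos: [463.2, 274.1, 202.9]
ee_rot: [-75.6, 90.0, -154.5]
force: [2.8, 1.4, 2.2]
gripper_width: 0.5
```

```bash
python3 - <<'E'
from h import *
f=grab('side','side3.png');print(f['state']['force'],f['state']['ee_pos'])
x=cv2.resize(f['img'][120:240,130:250],None,fx=5,fy=5)
cv2.imwrite('pics/v3.png',x)
c=np.array([517.6,284.8]);u=np.array([np.cos(np.radians(11)),np.sin(np.radians(11))])
for q in (0.9,1.1):
  a=q-.35
  P=[np.r_[c+u*(-10-r*np.sin(a)),128+r*np.cos(a)] for r in(0,78,100,122)]
  print(q,[((proj(f,p)-[130,120]+.5)*5).round() for p in P])
E
```

```text
[2.77772945 1.41601993 2.20059669] [463.16654694 274.13158477 202.88055056]
0.9 [array([378., 341.]), array([308., 250.]), array([287., 223.]), array([265., 195.])]
1.1 [array([378., 341.]), array([291., 275.]), array([264., 256.]), array([237., 235.])]
```

View pics/v3.png

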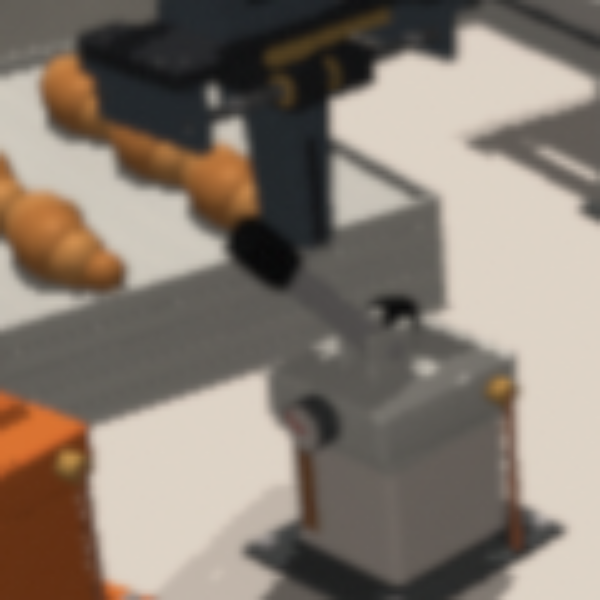

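Request:
play_rows(
  motion=[
    [-0.0015,-0.0003,-0.0005,0,0],
    [-0.003,-0.0006,-0.001,0,0],
    [-0.0045,-0.0009,-0.0015,0,0],
    [-0.006,-0.0012,-0.002,0,0],
    [-0.006,-0.0012,-0.002,0,0],
    [-0.006,-0.0012,-0.002,0,0],
    [-0.006,-0.0012,-0.002,0,0],
    [-0.006,-0.0012,-0.002,0,0],
  ],
)

```text
time_s: 8.35
ee_pos: [461.1, 273.8, 201.9]
ee_rot: [93.3, 89.5, 14.4]
force: [9.5, 1.6, 1.1]
gripper_width: 0.5
```

Request:
play_rows(
  motion=[
    [-0.0015,-0.0003,-0.0005,0,0],
    [-0.003,-0.0006,-0.001,0,0],
    [-0.004,-0.0008,-0.001,0,0],
    [-0.004,-0.0008,-0.001,0,0],
    [-0.004,-0.0008,-0.001,0,0],
    [-0.004,-0.0008,-0.001,0,0],
    [-0.004,-0.0008,-0.001,0,0],
    [-0.004,-0.0008,-0.001,0,0],
  ],
)

```text
time_s: 9.02
ee_pos: [460.6, 273.9, 202.2]
ee_rot: [94.2, 89.0, 15.3]
force: [16.5, 1.1, 1.8]
gripper_width: 0.4
```

```bash
python3 - <<'E'
from h import *
f=grab('side','side4.png');print(f['state']['force'],f['state']['ee_pos'])
x=cv2.resize(f['img'][120:240,130:250],None,fx=5,fy=5)
cv2.imwrite('pics/v4.png',x)
E
```

```text
[16.5365476   1.10265147  1.75885063] [460.64117141 273.87247084 202.20173126]
```

View pics/v4.png

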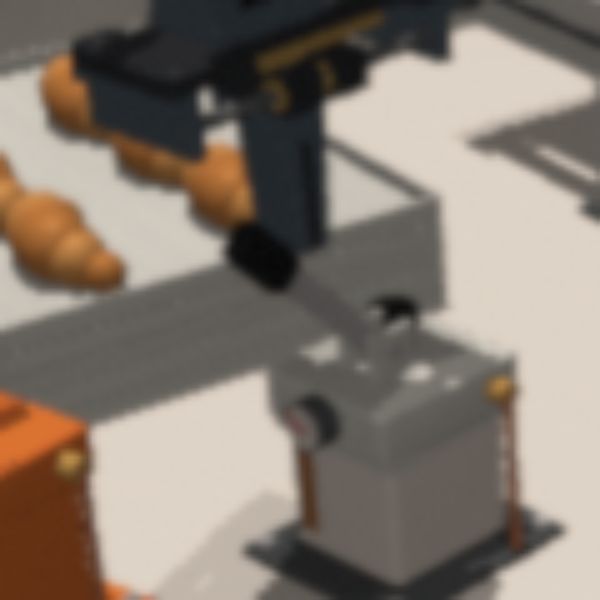

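Request:
play_rows(
  motion=[
    [0.004,0,0.03,0,0],
    [0.004,0,0.07,0,0],
    [0.004,0,0.1,0,0],
    [0.083,-0.316,0.1,-0.28,0],
    [0.083,-0.316,0.1,-0.28,0.6],
    [0.083,-0.316,0.1,-0.28,0.6],
    [0.083,-0.316,0.1,-0.28,0.6],
    [0.083,-0.316,0.1,-0.28,0.6],
  ],
)

```text
time_s: 9.73
ee_pos: [506.1, 68.8, 298.9]
ee_rot: [-92.9, 89.7, 172.1]
force: [0.8, 0.2, 1.1]
gripper_width: 24.2
```

Request:
play_rows(
  motion=[
    [0.028,-0.114,0,0,0.6],
    [0.028,-0.114,0,0,0.6],
    [0.028,-0.114,0,0,0.6],
    [0.028,-0.114,-0.04,0,0.6],
    [0.028,-0.114,-0.08,0,0.6],
    [0.028,-0.114,-0.12,0,0.6],
    [0.028,-0.114,-0.135,0,0.6],
    [0.028,-0.114,-0.135,0,0.6],
  ],
)

```text
time_s: 10.4
ee_pos: [531.0, -43.1, 159.5]
ee_rot: [-94.3, 89.2, 170.7]
force: [-0.8, -0.8, 0.4]
gripper_width: 54.8
```

```bash
python3 - <<'E'
from h import *
import pickle
np.set_printoptions(precision=2,suppress=True)
f=grab('wrist','w1.png');s=f['state'];print(s['ee_pos'],s['ee_rot'],s['force'],s['qpos'])
g=grab('side','side5.png')
pickle.dump((f,g),open('w1.pkl','wb'))
c=np.array([541,11.]);
for n in['key_yellow','key_red','key_blue','key_block']: print(n,[(d['point'],d['conf']) for d in finder.spot_point(f,n)[:3]])
cv2.imwrite('pics/v5.png',np.hstack([f['img'][:400],cv2.resize(g['img'][130:330,150:270],(240,400))]))
E
```

```text
[530.99 -43.09 159.48] [-94.3   89.2  170.68] [-0.81 -0.75  0.4 ] [-5.91 17.33 99.41  0.05 64.06 -0.92]
key_yellow [([284.8, 204.3], 0.85), ([290.9, 149.0], 0.24)]
key_red [([288.6, 151.3], 0.56)]
key_blue [([291.5, 85.5], 0.79)]
key_block [([288.5, 146.7], 0.69)]
```

View pics/v5.png

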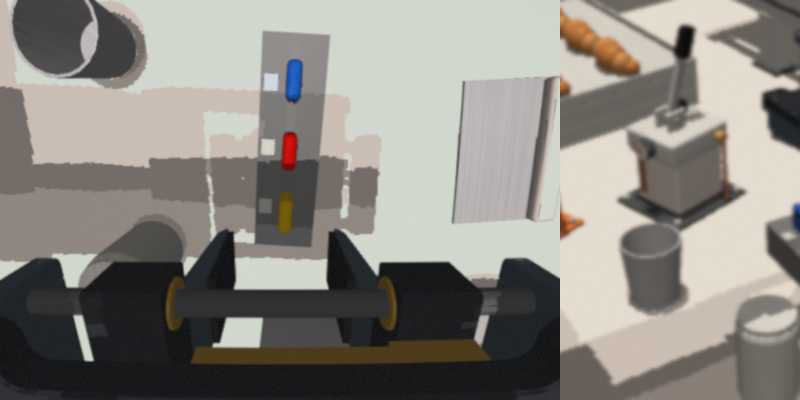

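```bash
python3 - <<'E'
from ov import *
np.set_printoptions(precision=2,suppress=True)
f=grab('wrist','w2.png');s=f['state'];print(s['ee_pos'],s['ee_rot'],s['force'],s['qpos'])
pickle.dump(f,open('w2.pkl','wb'))
im=crop(f,230,60,120,190,4)[:, :]
hsv=cv2.cvtColor(f['img'],cv2.COLOR_BGR2HSV)
for n,lo,hi in(('y',(20,100,60),(35,255,255)),('r',(0,120,60),(8,255,255)),('b',(100,120,60),(125,255,255))):
    m=cv2.inRange(hsv,lo,hi);m[260:]=0;m[:, :240]=0;m[:,340:]=0
    pts=np.argwhere(m)[:,::-1].astype(np.float32);r=cv2.minAreaRect(pts);c=pts.mean(0);print(n,len(pts),r,c,onz(f,c,79),onz(f,c,62))
cv2.imwrite('pics/v6.png',cv2.resize(im,None,fx=.78,fy=.78))
E
```

```text
[536.9  -43.75 166.59] [92.15 89.81 -2.82] [0.77 0.95 0.43] [-5.89 16.99 98.79  0.01 64.04 -0.92]
y 525 ((276.0, 209.5), (39.0, 14.0), 90.0) [276.12 209.8 ] [533.45 -42.65  79.  ] [532.78 -47.93  62.  ]
r 497 ((279.70135498046875, 149.98008728027344), (14.168547630310059, 36.452415466308594), 3.8140745162963867) [279.74 149.93] [541.06   8.03  79.  ] [540.9    6.09  62.  ]
b 533 ((283.85040283203125, 80.49252319335938), (14.53184700012207, 39.35084533691406), 2.862405300140381) [283.62  80.25] [548.77  61.13  79.  ] [549.11  62.68  62.  ]
```

View pics/v6.png

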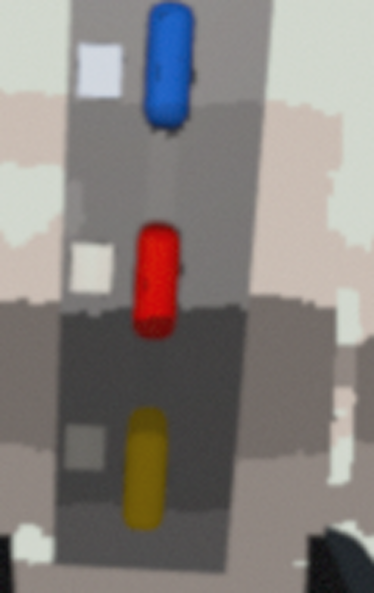

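```bash
python3 - <<'E'
from ov import *
np.set_printoptions(precision=2,suppress=True)
f=pickle.load(open('w2.pkl','rb'))
cv2.imwrite('pics/v7.png',crop(f,230,10,120,110,5))
up=lambda p:(230+p[0]/3.12-.4,60+p[1]/3.12-.4)
for p in[(72,2),(56,562),(273,2),(226,572)]: print(onz(f,up(p),45))
E
```

```text
[524.31  82.87  45.  ]
[500.65 -82.02  45.  ]
[579.59  78.09  45.  ]
[554.92 -90.34  45.  ]
```

View pics/v7.png

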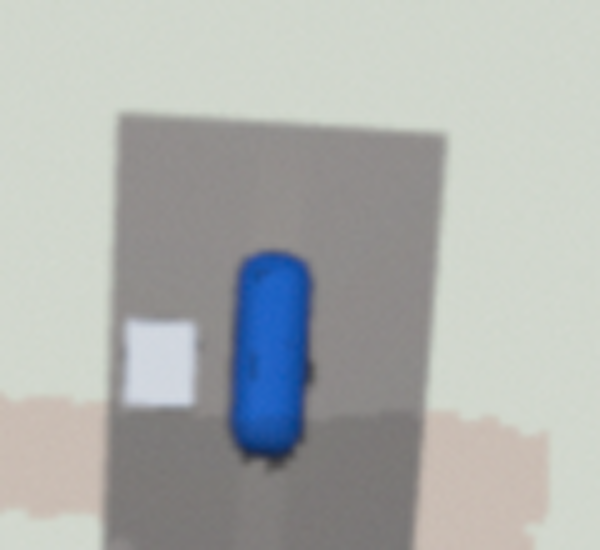

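Request:
play_rows(
  motion=[
    [-0.0034,-0.0029,-0.02,-0.058,0.6],
    [-0.0034,-0.0029,-0.05,-0.058,0.6],
    [-0.0034,-0.0029,-0.08,-0.058,0.6],
    [-0.0034,-0.0029,-0.1,-0.058,0.6],
    [-0.0034,-0.0029,-0.112,-0.058,0.6],
    [-0.0034,-0.0029,-0.1155,-0.058,0.6],
    [-0.0034,-0.0029,-0.1155,-0.058,0.6],
    [-0.0034,-0.0029,-0.1155,-0.058,0.6],
  ],
)

```text
time_s: 11.42
ee_pos: [533.5, -46.8, 50.4]
ee_rot: [93.2, 89.9, -5.1]
force: [0.7, 0.9, 0.5]
gripper_width: 54.8
```

```bash
python3 - <<'E'
from h import *
import pickle
np.set_printoptions(precision=2,suppress=True)
f=grab('wrist','w3.png');s=f['state'];print(s['ee_pos'],s['ee_rot'],s['force'],s['torque'])
pickle.dump(f,open('w3.pkl','wb'))
for P in [(533.6,-46.6,79),(533.6,-46.6,45)]: print(proj(f,P))
cv2.imwrite('pics/v8.png',cv2.resize(f['img'][150:350,180:380],(600,600)))
E
```

```text
[533.52 -46.8   50.37] [93.21 89.88 -5.1 ] [0.67 0.91 0.53] [-0.11  0.01  0.02]
[280.62 278.93]
[280.52 250.78]
```

View pics/v8.png

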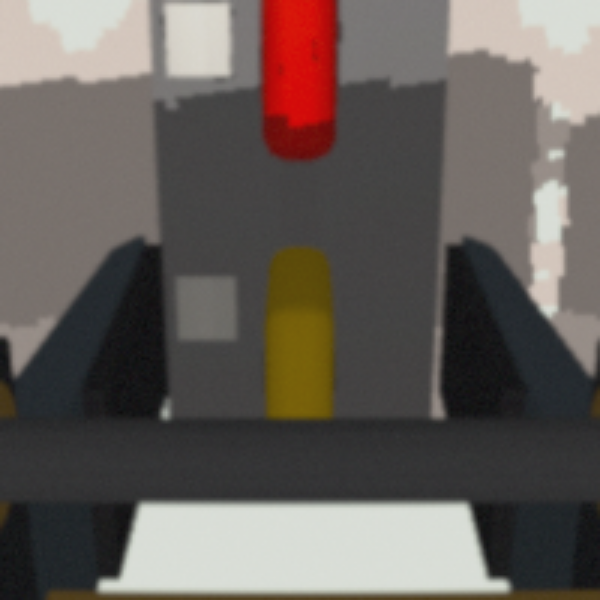

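Request:
play_rows(
  motion=[
    [0,0,0,0,0.4],
    [0,0,0,0,0.2],
    [0,0,0,0,0],
    [0,0,0,0,0],
    [0,0,0,0,0],
    [0,0,0,0,0],
    [0,0,0,0,0],
    [0,0,0,0,0],
  ],
  squeeze=45,
)

```text
time_s: 12.13
ee_pos: [532.6, -46.8, 49.3]
ee_rot: [86.4, 90.0, -11.9]
force: [0.2, 0.3, 0.8]
gripper_width: 11.8
```

Request:
play_rows(
  motion=[
    [0,0,0.004,0,0],
    [0,0,0.01,0,0],
    [0,0,0.018,0,0],
    [0,0,0.028,0,0],
    [0,0,0.04,0,0],
    [0,0,0.06,0,0],
    [0,0,0.08,0,0],
    [0,0,0.1,0,0],
  ],
)

```text
time_s: 12.8
ee_pos: [532.6, -46.8, 151.2]
ee_rot: [92.8, 89.9, -5.6]
force: [1.4, -1.5, -0.3]
gripper_width: 11.8
```

```bash
python3 - <<'E'
from h import *
import pickle
np.set_printoptions(precision=2,suppress=True)
f=grab('wrist','w4.png');s=f['state'];print(s['ee_pos'],s['ee_rot'],s['force'],s['torque'],s['gripper_width'])
g=grab('side','side6.png')
pickle.dump((f,g),open('w4.pkl','wb'))
cv2.imwrite('pics/v9.png',np.hstack([cv2.resize(f['img'][160:360,200:360],(480,600)),cv2.resize(g['img'][190:310,260:320],(300,600))]))
E
```

```text
[532.56 -46.75 151.21] [92.76 89.95 -5.55] [ 1.44 -1.5  -0.27] [-0.07 -0.03  0.03] 11.834174204311479
```

View pics/v9.png

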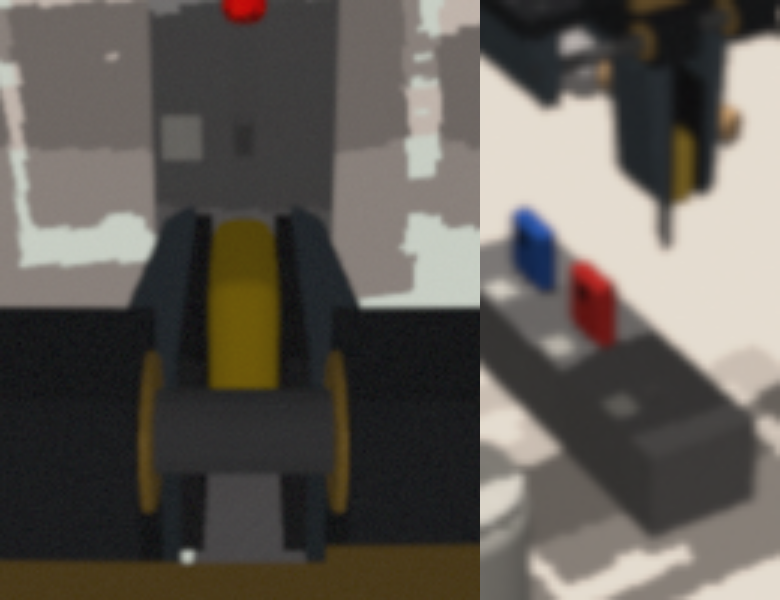

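Request:
play_rows(
  motion=[
    [0.0065,-0.195,0.052,1.68,0],
    [0.0065,-0.195,0.052,1.68,0],
    [0.0065,-0.195,0.052,1.68,0],
    [0.0065,-0.195,0.052,1.68,0],
    [0.0065,-0.195,0.052,1.68,0],
    [0.0065,-0.195,0.052,1.68,0],
    [0.0065,-0.195,0.052,1.68,0],
    [0.0065,-0.195,0.052,1.68,0],
  ],
)

```text
time_s: 13.57
ee_pos: [538.5, -242.9, 200.8]
ee_rot: [-174.4, 90.0, 142.9]
force: [-0.5, 0.8, -0.8]
gripper_width: 12.0
```

```bash
python3 - <<'E'
from ov import *
np.set_printoptions(precision=2,suppress=True)
f,g=pickle.load(open('w4.pkl','rb'))
print(onz(f,(281,205.4),45)-f['state']['ee_pos'])
cv2.imwrite('pics/v10.png',crop(f,255,180,55,55,10))
print(sensors.state()['ee_rot'],sensors.state()['qpos'])
E
```

```text
[   0.41   -0.85 -106.21]
[-174.39   89.95  142.9 ] [-25.4   20.23  88.7    0.01  71.11 -72.69]
```

View pics/v10.png

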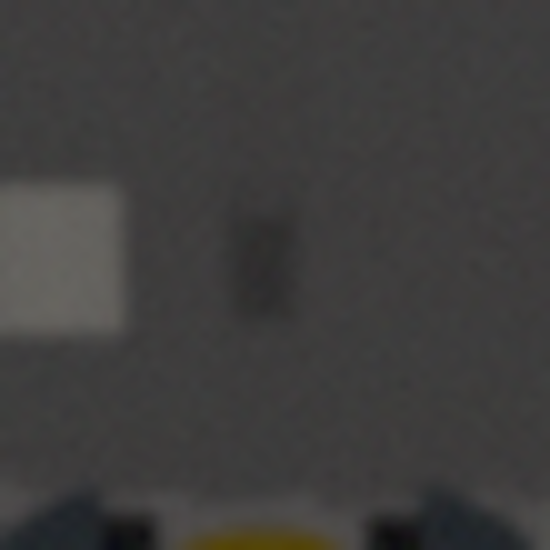

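Request:
play_rows(
  motion=[
    [0,0,0,0.68,0],
    [0,0,0,0.68,0],
    [0,0,0,0.68,0],
    [0,0,0,0.68,0],
    [0,0,0,0.68,0],
    [0,0,0,0.68,0],
    [0,0,0,0.68,0],
    [0,0,0,0.68,0],
  ],
)

```text
time_s: 14.23
ee_pos: [538.7, -241.6, 200.8]
ee_rot: [153.2, 89.9, 149.1]
force: [0.4, 0.1, -0.6]
gripper_width: 11.4
```

```bash
python3 - <<'E'
from ov import *
np.set_printoptions(precision=2,suppress=True)
f=grab('wrist','w5.png');s=f['state'];print(s['ee_pos'],s['ee_rot'],s['force'],s['torque'],s['qpos'])
pickle.dump(f,open('w5.pkl','wb'))
print([(d['point'],d['conf']) for d in finder.spot_point(f,'keyway')[:3]])
cv2.imwrite('pics/v11.png',np.hstack([f['img'][:,:400][:400],crop(f,250,170,66,66,6)[:400]]))
E
```

```text
[ 538.73 -241.59  200.79] [153.19  89.94 149.12] [ 0.39  0.11 -0.61] [ 0.01  0.   -0.01] [ -25.27   20.21   88.74    0.01   71.11 -111.21]
[([279.4, 210.2], 0.62), ([481.7, 176.0], 0.36)]Traceback (most recent call last):
  File "<stdin>", line 6, in <module>
    return _nx.concatenate(arrs, 1, dtype=dtype, casting=casting)
           ~~~~~~~~~~~~~~~^^^^^^^^^^^^^^^^^^^^^^^^^^^^^^^^^^^^^^^
ValueError: all the input array dimensions except for the concatenation axis must match exactly, but along dimension 0, the array at index 0 has size 400 and the array at index 1 has size 396
```

```bash
python3 - <<'E'
from ov import *
f=pickle.load(open('w5.pkl','rb'))
cv2.imwrite('pics/v11.png',np.hstack([f['img'][:396,120:500],crop(f,250,180,66,66,6)]))
E
```

```text
(no output)
```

View pics/v11.png

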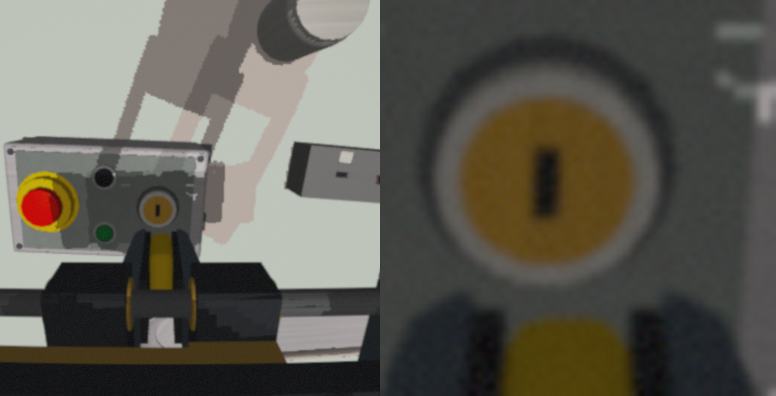

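```bash
python3 - <<'E'
from ov import *
f=pickle.load(open('w5.pkl','rb'))
print([ (onz(f,p,85)) for p in [(126,144),(331,150),(323,262),(133,250)]])
R=[(115,130),(290,130),(280,235),(115,225)]
c=[cv2.copyMakeBorder(crop(f,x,y,60,45,6),2,2,2,2,cv2.BORDER_CONSTANT,value=(0,0,255)) for x,y in R]
cv2.imwrite('pics/v12.png',np.vstack([np.hstack(c[:2]),np.hstack(c[:1:-1])]))
E
```

```text
[array([ 473.55913913, -378.84495182,   85.        ]), array([ 492.96375266, -193.19934964,   85.        ]), array([ 604.42897784, -204.11404906,   85.        ]), array([ 577.95926887, -394.1279761 ,   85.        ])]
```

View pics/v12.png

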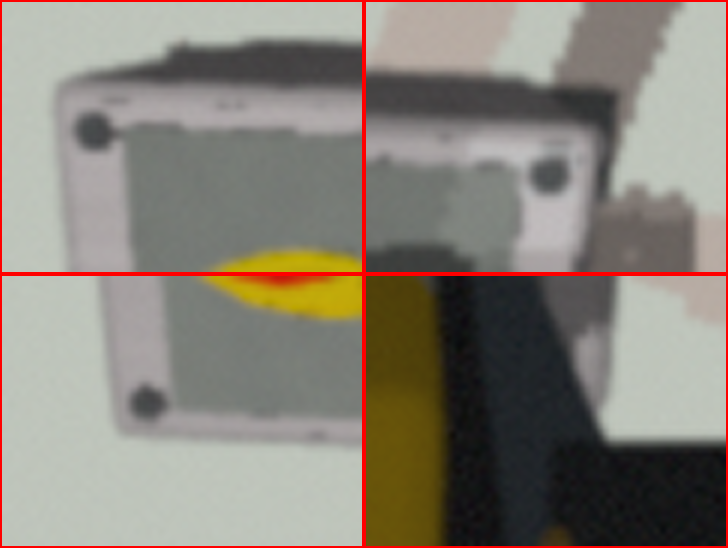

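```bash
python3 - <<'E'
from ov import *
np.set_printoptions(precision=2,suppress=True)
f=pickle.load(open('w5.pkl','rb'))
C=[onz(f,p,85)[:2] for p in [(123.8,143.4),(328.6,150.1),(133.9,250.8)]]
S=[onz(f,p,85)[:2] for p in [(129.8,151.1),(320.1,158.4),(138.8,245.6)]]
for L in(C,S):
    print(L); d=L[1]-L[0];e=L[2]-L[0]
    print(np.linalg.norm(d),np.degrees(np.arctan2(-d[0],d[1])),np.linalg.norm(e),np.degrees(np.arctan2(e[1],e[0])))
w4=pickle.load(open('w4.pkl','rb'))[0]
def tool(f,p,z):
    P=onz(f,p,z);s=f['state'];Rm=R.from_euler('xyz',s['ee_rot'],degrees=True).as_matrix();return Rm.T@(P-s['ee_pos'])
r=tool(w4,(281.0,206.1),45);k=tool(f,(277.1,209.9),97);print('ref',r,'now',k)
s=f['state'];Rm=R.from_euler('xyz',s['ee_rot'],degrees=True).as_matrix()
print('psi',s['ee_rot'][2]-s['ee_rot'][0]+90, 'kw world',onz(f,(277.1,209.9),97))
d=k-r;d[0]=0;print('move',Rm@d)
E
```

```text
[array([ 472.86, -380.78]), array([ 492.9 , -195.38]), array([ 578.89, -393.39])]
186.48683714870313 -6.171612502411964 106.78001904162461 -6.77991348177051
[array([ 480.21, -376.61]), array([ 499.9 , -203.36]), array([ 573.59, -387.15])]
174.36025113332857 -6.484126879886972 93.9790073085702 -6.443892517067561
ref [106.21   0.42   1.46] now [103.79  -3.96   4.08]
psi 85.93026822045218 kw world [ 542.43 -245.77   97.  ]
move [ 2.3  -4.56 -0.  ]
```

Request:
play_rows(
  motion=[
    [0.0022,-0.0044,0.001,-0.042,0],
    [0.0022,-0.0044,0.0022,-0.042,0],
    [0.0022,-0.0044,0.0022,-0.042,0],
    [0.0022,-0.0044,0.0022,-0.042,0],
    [0.0022,-0.0044,0.0022,-0.042,0],
    [0.0022,-0.0044,0.0022,-0.042,0],
    [0.0022,-0.0044,0.0022,-0.042,0],
    [0.0022,-0.0044,0.0022,-0.042,0],
  ],
)

```text
time_s: 15.0
ee_pos: [541.2, -246.1, 203.5]
ee_rot: [115.0, 90.0, 108.7]
force: [-0.1, -0.1, -0.2]
gripper_width: 12.1
```

```bash
python3 - <<'E'
from ov import *
np.set_printoptions(precision=2,suppress=True)
f=grab('wrist','w6.png');s=f['state'];print(s['ee_pos'],s['ee_rot'],'psi',s['ee_rot'][2]-s['ee_rot'][0]+90,s['force'],s['torque'])
pickle.dump(f,open('w6.pkl','wb'))
w4=pickle.load(open('w4.pkl','rb'))[0]
cv2.imwrite('pics/v13.png',np.hstack([crop(w4,260,185,40,50,10),crop(f,260,185,40,50,10)]))
E
```

```text
[ 541.21 -246.09  203.45] [115.04  89.99 108.67] psi 83.62184813398694 [-0.13 -0.08 -0.24] [ 0.06 -0.02  0.  ]
```

View pics/v13.png

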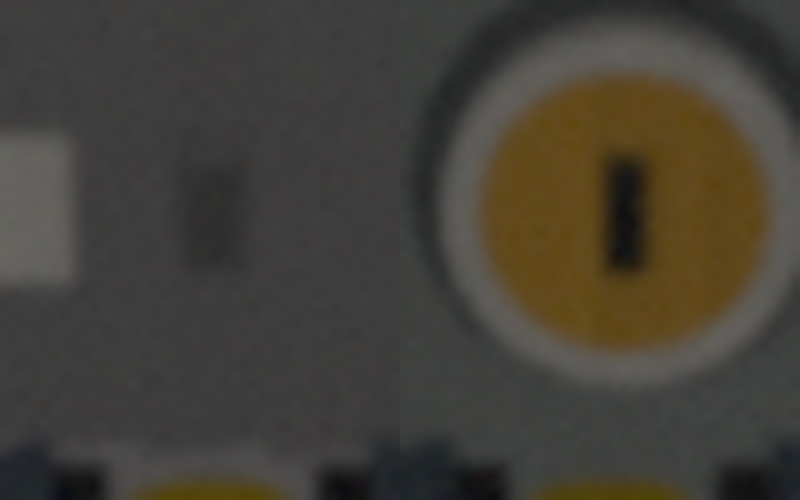

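```bash
python3 - <<'E'
from ov import *
np.set_printoptions(precision=2,suppress=True)
f=pickle.load(open('w6.pkl','rb'));w4=pickle.load(open('w4.pkl','rb'))[0]
def tool(f,p,z):
    P=onz(f,p,z);s=f['state'];Rm=R.from_euler('xyz',s['ee_rot'],degrees=True).as_matrix();return Rm.T@(P-s['ee_pos'])
out=[]
for g,x0,x1,y0,y1,z in((w4,274,290,197,216,45),(f,276,290,196,216,97)):
    im=g['img'].astype(float).mean(2)[y0:y1,x0:x1]
    bg=np.median(im);w=np.clip(bg-im-(3 if z==45 else 15),0,None)
    w=np.where(cv2.medianBlur((w>0).astype(np.uint8),3)>0,w,0)
    yy,xx=np.mgrid[y0:y1,x0:x1];c=np.array([(xx*w).sum(),(yy*w).sum()])/w.sum()
    M=np.array([[(w*(xx-c[0])**2).sum(),(w*(xx-c[0])*(yy-c[1])).sum()],[0,(w*(yy-c[1])**2).sum()]])
    ang=.5*np.degrees(np.arctan2(2*M[0,1],M[1,1]-M[0,0]))
    print(bg,c,'ang from vertical',ang,tool(g,c,z))
    h=cv2.cvtColor(g['img'],cv2.COLOR_BGR2HSV);m=cv2.inRange(h,(20,120,40),(35,255,255));m[:228]=0;m[300:]=0
    for r in(240,250,260,270): q=np.where(m[r])[0];print(r,q.min(),q.max(),q.mean())
    print(np.where(m.any(1))[0].min())
E
```

```text
59.666666666666664 [280.84 206.12] ang from vertical -2.4967293193504254 [106.21   0.27   1.48]
240 270 291 280.5
250 269 292 280.5
260 269 293 281.0
270 269 293 281.0
233
63.5 [282.07 206.14] ang from vertical -0.4526903545458144 [106.45   0.61   1.32]
240 6 291 229.6153846153846
250 2 292 200.42424242424244
260 3 293 216.0909090909091
270 1 292 232.93103448275863
228
```

```bash
python3 - <<'E'
from ov import *
np.set_printoptions(precision=3,suppress=True)
f=pickle.load(open('w6.pkl','rb'));w4=pickle.load(open('w4.pkl','rb'))[0];w5=pickle.load(open('w5.pkl','rb'));w3=pickle.load(open('w3.pkl','rb'));w2=pickle.load(open('w2.pkl','rb'))
for g in(w2,w3,w4,w5,f):
    s=g['state'];q=s['qpos'];Rm=R.from_euler('xyz',s['ee_rot'],degrees=True).as_matrix()
    print(s['time_s'],q,'sum',q[1]+q[2]+q[4]-180,'tiltxy deg',np.degrees(Rm[:2,0]),'vel',s['qvel'][[1,2,4]])
E
```

```text
10.7 [-5.888 16.988 98.788  0.011 64.035 -0.918] sum -0.18786497451714013 tiltxy deg [ 0.188 -0.009] vel [ 0.059  0.334 -0.234]
11.4167 [ -6.245  23.861 107.697   0.003  48.317   2.058] sum -0.12472934946887904 tiltxy deg [ 0.124 -0.011] vel [-0.642 -0.404 -0.056]
12.8 [ -6.25   17.478 100.505   0.001  61.963   2.059] sum -0.054655232319049674 tiltxy deg [ 0.054 -0.005] vel [-13.211 -19.666  32.292]
14.2333 [ -25.273   20.208   88.737    0.006   71.115 -111.205] sum 0.05957189008469754 tiltxy deg [-0.051  0.031] vel [-0.023 -0.277 -0.022]
15.0 [ -25.564   20.452   87.97     0.007   71.585 -109.188] sum 0.006485431616567894 tiltxy deg [-0.003  0.009] vel [ 0.05  -0.034  0.104]
```

```bash
python3 - <<'E'
from ov import *
np.set_printoptions(precision=4,suppress=True)
f=pickle.load(open('w6.pkl','rb'));w4=pickle.load(open('w4.pkl','rb'))[0]
for g in(w4,f): print(g['cx'],g['cy'],g['fx'],g['k1'],g['tool_from_camera'].tolist(),g['state']['ee_rot'],g['state']['ee_pos'])
E
```

```text
280.7727564527192 206.7538471699729 314.51866832713216 -0.05295361461378196 [[-0.00015943685017582972, -0.2890746610255903, 0.9573065417789801, -170.9746846891895], [0.9999998238426523, -0.0005934262389091269, -1.264763817850984e-05, 0.21733847862792643], [0.0005717469322902461, 0.9573063711258993, 0.2890747047169752, -81.61050484417586], [0.0, 0.0, 0.0, 1.0]] [92.7575 89.9453 -5.5513] [532.5586 -46.7508 151.2076]
280.7727564527192 206.7538471699729 314.51866832713216 -0.05295361461378196 [[-0.0007501658754373695, -0.28997459992116775, 0.9570340478017049, -170.9749752800716], [0.9999995557034759, -0.0007638307138302667, 0.0005524088068811938, -0.7440583565628267], [0.0005708274771238901, 0.9570340369930413, 0.2899750440861973, -82.15554707060724], [0.0, 0.0, 0.0, 1.0]] [115.0447  89.9907 108.6666] [ 541.2058 -246.0901  203.4544]
```

```bash
python3 - <<'E'
from ov import *
np.set_printoptions(precision=3,suppress=True)
for n in['w1','w2','w3','w4','w5','w6']:
    g=pickle.load(open(n+'.pkl','rb')); g=g[0] if isinstance(g,tuple) else g
    print(n,g['tool_from_camera'][:3,3],g['tool_from_camera'][:3,2],g['state']['qvel'],g['state']['ee_pos'])
g=grab('wrist');print(g['tool_from_camera'][:3,3],g['tool_from_camera'][:3,2],g['state']['ee_pos'],g['state']['ee_rot'])
w4=pickle.load(open('w4.pkl','rb'))[0]
f=g
a=[]
for q in(w4,f):
    im=q['img'][236:285,255:306]; a.append(cv2.resize(im,None,fx=8,fy=8,interpolation=cv2.INTER_CUBIC))
cv2.imwrite('pics/v14.png',cv2.convertScaleAbs(np.hstack(a)[:,:800],alpha=1.6))
# phase correlation of finger region
A=w4['img'][236:330,240:320].astype(np.float32).mean(2);B=f['img'][236:330,240:320].astype(np.float32).mean(2)
print(cv2.phaseCorrelate(A,B,cv2.createHanningWindow(A.shape[::-1],cv2.CV_32F)))
E
```

```text
w1 [-170.978    0.171  -81.599] [0.957 0.    0.289] [ 0.304 -2.599 -6.171 -0.182  2.366  0.063] [530.986 -43.086 159.483]
w2 [-170.974    0.175  -81.599] [0.957 0.    0.289] [-0.051  0.059  0.334 -0.048 -0.234 -0.06 ] [536.904 -43.749 166.585]
w3 [-170.974    0.218  -81.611] [ 0.957 -0.     0.289] [ 0.008 -0.642 -0.404 -0.04  -0.056  0.024] [533.516 -46.799  50.37 ]
w4 [-170.975    0.217  -81.611] [ 0.957 -0.     0.289] [ -0.056 -13.211 -19.666  -0.057  32.292   0.019] [532.559 -46.751 151.208]
w5 [-170.975   -0.751  -82.186] [0.957 0.001 0.29 ] [ 0.057 -0.023 -0.277 -0.024 -0.022  0.074] [ 538.729 -241.588  200.793]
w6 [-170.975   -0.744  -82.156] [0.957 0.001 0.29 ] [ 0.007  0.05  -0.034 -0.092  0.104  0.095] [ 541.206 -246.09   203.454]
[-170.975   -0.744  -82.156] [0.957 0.001 0.29 ] [ 541.204 -246.082  203.462] [125.063  89.991 118.685]
((-0.04810213668693564, 0.022291453660599814), 0.7415795775751273)
```

View pics/v14.png

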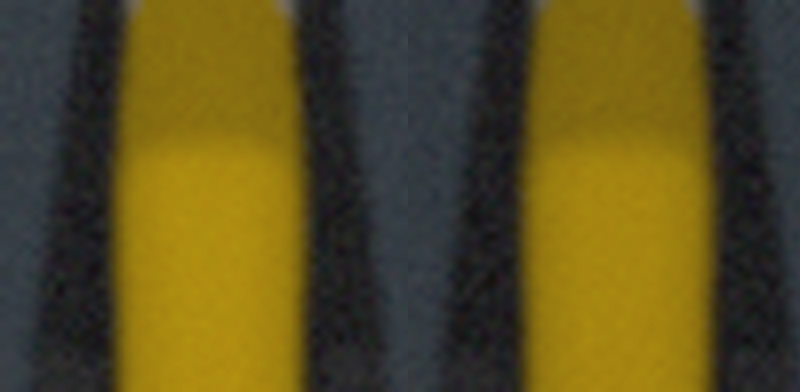

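```bash
python3 - <<'E'
from ov import *
np.set_printoptions(precision=3,suppress=True)
w4=pickle.load(open('w4.pkl','rb'))[0];f=pickle.load(open('w6.pkl','rb'))
for g in(w4,f):
    T=g['tool_from_camera']
    def pix(t):
        c=np.linalg.inv(T)@np.r_[t,1];x,y=c[0]/c[2],c[1]/c[2];k=1+g['k1']*(x*x+y*y);return np.round([g['fx']*x*k+g['cx'],g['fy']*y*k+g['cy']],2)
    for d in(0,1,2):
        print(d,'headtop near edge',pix([-29.7,0,-15+d]),'head bottom near edge',pix([4.3,0,-15+d]),'slot',pix([106.3,0,d]))
cv2.imwrite('pics/v15.png',cv2.convertScaleAbs(crop(f,262,222,40,44,12),alpha=2.2))
E
```

```text
0 headtop near edge [280.36 253.37] head bottom near edge [280.42 228.77] slot [280.54 204.55]
1 headtop near edge [280.36 255.23] head bottom near edge [280.43 230.35] slot [280.54 205.59]
2 headtop near edge [280.37 257.07] head bottom near edge [280.43 231.91] slot [280.54 206.63]
0 headtop near edge [282.15 254.08] head bottom near edge [281.87 229.33] slot [281.41 204.82]
1 headtop near edge [282.14 255.93] head bottom near edge [281.87 230.9 ] slot [281.41 205.86]
2 headtop near edge [282.14 257.77] head bottom near edge [281.86 232.47] slot [281.41 206.9 ]
```

View pics/v15.png

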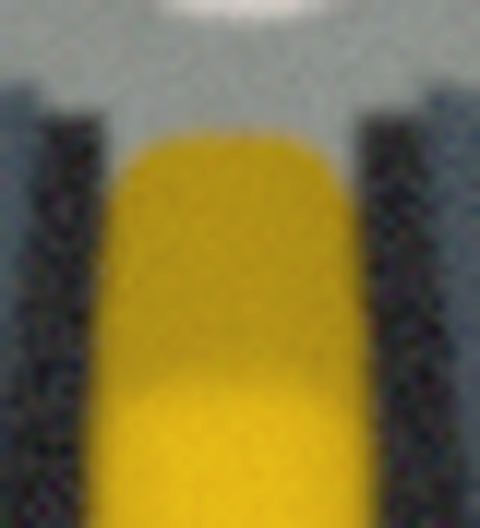

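Request:
play_rows(
  motion=[
    [0.0001,0.0011,0,0,0],
    [0.0001,0.0011,-0.02,0,0],
    [0.0001,0.0011,-0.04,0,0],
    [0.0001,0.0011,-0.055,0,0],
    [0.0001,0.0011,-0.065,0,0],
    [0.0001,0.0011,-0.069,0,0],
    [0.0001,0.0011,-0.069,0,0],
    [0.0001,0.0011,-0.069,0,0],
  ],
)

```text
time_s: 15.77
ee_pos: [541.8, -245.3, 135.1]
ee_rot: [-14.7, 89.9, -21.1]
force: [0.5, 0.7, -0.5]
gripper_width: 11.7
```

```bash
python3 - <<'E'
from ov import *
np.set_printoptions(precision=2,suppress=True)
g=grab('side','side7.png');s=g['state'];print(s['ee_pos'],s['ee_rot'],s['force'],s['torque'])
h=grab('scene','scene7.png');w=grab('wrist','w7.png')
cv2.imwrite('pics/v16.png',np.hstack([crop(g,340,225,60,80,6.5),crop(h,170,120,55,80,6.5)])[:520])
E
```

```text
[ 541.84 -245.27  135.1 ] [-14.73  89.94 -21.11] [ 0.45  0.66 -0.49] [0.02 0.03 0.02]
```

View pics/v16.png

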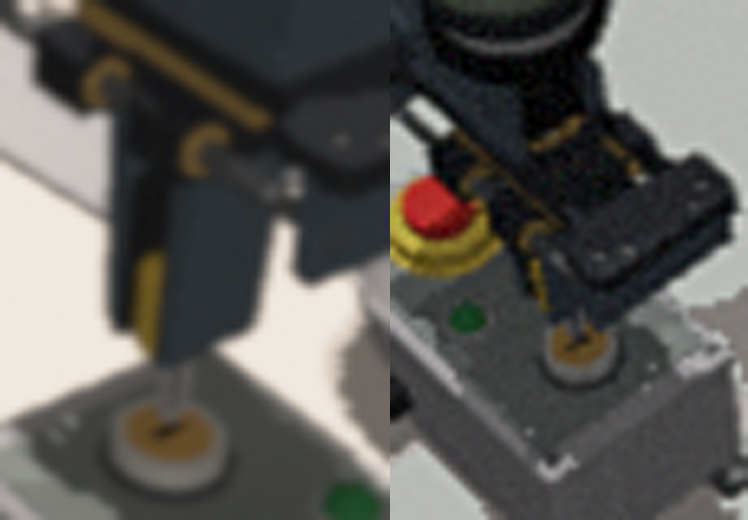

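Request:
play_rows(
  motion=[
    [0,0,-0.001,0,0],
    [0,0,-0.002,0,0],
    [0,0,-0.003,0,0],
    [0,0,-0.0045,0,0],
    [0,0,-0.006,0,0],
    [0,0,-0.0075,0,0],
    [0,0,-0.009,0,0],
    [0,0,-0.0105,0,0],
  ],
)

```text
time_s: 16.58
ee_pos: [541.3, -245.0, 123.7]
ee_rot: [140.1, 90.0, 133.7]
force: [1.0, -0.2, -0.4]
gripper_width: 11.6
```

Request:
play_rows(
  motion=[
    [0,0,-0.001,0,0],
    [0,0,-0.002,0,0],
    [0,0,-0.003,0,0],
    [0,0,-0.004,0,0],
    [0,0,-0.005,0,0],
    [0,0,-0.006,0,0],
    [0,0,-0.007,0,0],
    [0,0,-0.008,0,0],
  ],
)

```text
time_s: 17.25
ee_pos: [541.5, -245.2, 116.2]
ee_rot: [-12.0, 90.0, -18.4]
force: [0.0, 0.0, 3.5]
gripper_width: 11.7
```

Request:
play_rows(
  motion=[
    [0,0,-0.001,0,0],
    [0,0,-0.002,0,0],
    [0,0,-0.003,0,0],
    [0,0,-0.004,0,0],
    [0,0,-0.005,0,0],
    [0,0,-0.006,0,0],
    [0,0,-0.007,0,0],
    [0,0,-0.008,0,0],
  ],
)

```text
time_s: 17.92
ee_pos: [541.5, -245.3, 108.4]
ee_rot: [-34.1, 89.9, -40.5]
force: [-1.0, -1.2, 5.0]
gripper_width: 11.8
```

Request:
play_rows(
  motion=[
    [0,0,-0.001,0,0],
    [0,0,-0.002,0,0],
    [0,0,-0.003,0,0],
    [0,0,-0.004,0,0],
    [0,0,-0.005,0,0],
    [0,0,-0.0055,0,0],
    [0,0,-0.006,0,0],
    [0,0,-0.006,0,0],
  ],
)

```text
time_s: 18.58
ee_pos: [541.5, -245.4, 102.9]
ee_rot: [-32.6, 89.9, -38.9]
force: [-1.0, -0.6, 7.3]
gripper_width: 11.3
```

```bash
python3 - <<'E'
from ov import *
np.set_printoptions(precision=2,suppress=True)
g=grab('side','side8.png');s=g['state'];print(s['ee_pos'],s['ee_rot'],s['force'],s['torque'])
h=grab('scene','scene8.png');w=grab('wrist','w8.png')
cv2.imwrite('pics/v17.png',np.hstack([crop(g,340,235,60,70,6.5),crop(h,170,130,55,70,6.5)])[:520])
E
```

```text
[ 541.53 -245.35  102.91] [-32.56  89.93 -38.93] [-1.   -0.63  7.34] [-0.03  0.31 -0.02]
```

View pics/v17.png

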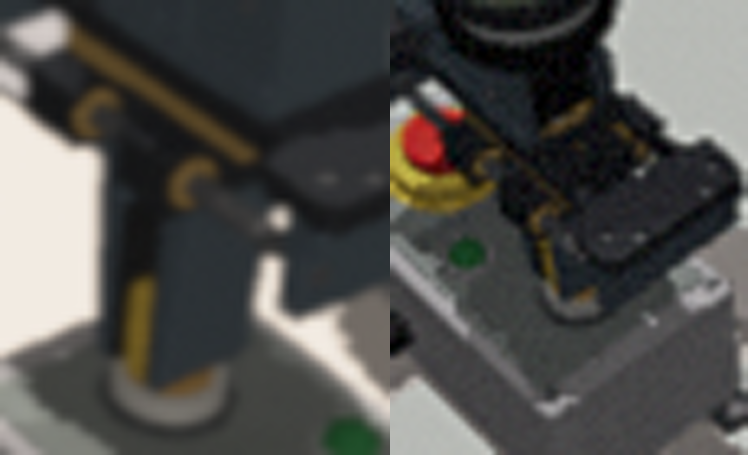

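Request:
play_rows(
  motion=[
    [0,0,-0.0005,0,0],
    [0,0,-0.001,0,0],
    [0,0,-0.0015,0,0],
    [0,0,-0.002,0,0],
    [0,0,-0.0025,0,0],
    [0,0,-0.003,0,0],
    [0,0,-0.003,0,0],
    [0,0,-0.003,0,0],
  ],
)

```text
time_s: 19.4
ee_pos: [541.5, -245.4, 101.2]
ee_rot: [-30.0, 89.9, -36.4]
force: [-2.8, 0.8, 14.5]
gripper_width: 11.9
```

Request:
play_rows(
  motion=[
    [0,0,-0.001,0.02,0],
    [0,0,-0.002,0.03,0],
    [0,0,-0.003,0,0],
    [0,0,-0.003,-0.03,0],
    [0,0,-0.003,0,0],
    [0,0,-0.003,0.02,0],
    [0,0,-0.003,0,0],
    [0,0,-0.003,0,0],
  ],
)

```text
time_s: 20.07
ee_pos: [541.7, -245.3, 101.0]
ee_rot: [-22.7, 89.8, -29.1]
force: [-8.6, 2.0, 29.4]
gripper_width: 11.8
```

```bash
python3 - <<'E'
from ov import *
np.set_printoptions(precision=2,suppress=True)
g=grab('side','side9.png');s=g['state'];print(s['ee_pos'],s['ee_rot'],s['force'],s['torque'],s['gripper_width'])
w=grab('wrist','w9.png')
cv2.imwrite('pics/v18.png',np.hstack([crop(g,350,255,45,50,11),cv2.convertScaleAbs(crop(w,262,215,28,50,11),alpha=2)]))
E
```

```text
[ 541.66 -245.34  100.98] [-22.66  89.82 -29.07] [-8.59  1.98 29.42] [0.56 1.54 0.02] 11.808993424541173
```

View pics/v18.png

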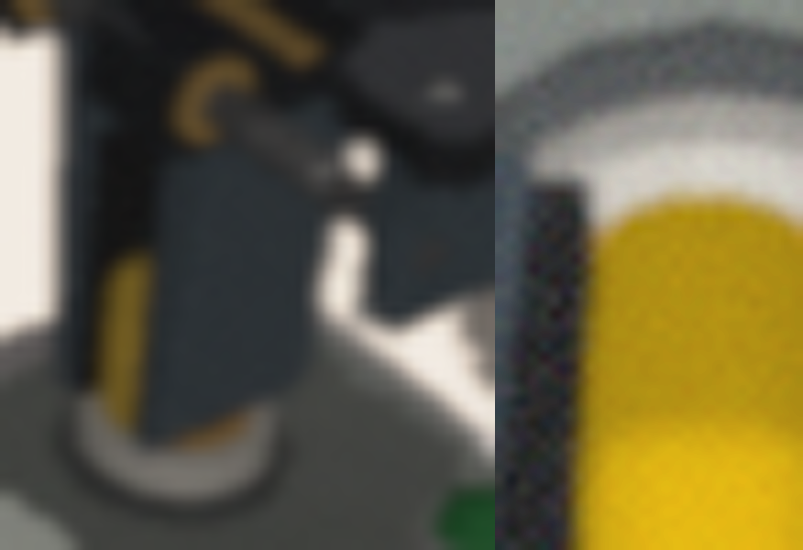

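Request:
play_rows(
  motion=[
    [0,0,0.001,0,0],
    [0,0,0.002,0,0],
    [0,0,0.003,0,0],
    [0,0,0.003,0,0],
    [0,0,0.003,0,0],
    [0,0,0.003,0,0],
    [0,0,0.003,0,0],
    [0,0,0.003,0,0],
  ],
  squeeze=55,
)

```text
time_s: 20.83
ee_pos: [541.6, -245.3, 101.1]
ee_rot: [-26.3, 89.9, -32.7]
force: [-3.5, 0.5, 14.4]
gripper_width: 11.8
```

Request:
play_rows(
  motion=[
    [0,0.0001,0,-0.07,0],
    [0,0.0001,0,-0.14,0],
    [0.0001,0.0002,0,-0.21,0],
    [0.0001,0.0003,0,-0.28,0],
    [0.0001,0.0003,0,-0.35,0],
    [0.0001,0.0004,0,-0.42,0],
    [0.0002,0.0005,0,-0.5,0],
    [0.0002,0.0005,0,-0.5,0],
  ],
)

```text
time_s: 21.5
ee_pos: [541.5, -244.9, 101.1]
ee_rot: [-12.6, 89.9, -47.8]
force: [-3.9, 0.0, 14.6]
gripper_width: 11.5
```

```bash
python3 - <<'E'
from ov import *
np.set_printoptions(precision=2,suppress=True)
s=sensors.state();print('psi',s['ee_rot'][2]-s['ee_rot'][0]+90,s['force'],s['torque'],s['ee_pos'],s['qpos'])
E
```

```text
psi 54.83459424485193 [-3.92  0.01 14.57] [ 0.07  0.79 -0.  ] [ 541.53 -244.87  101.11] [-25.42  25.13  96.36  -0.04  58.44 -80.24]
```

Request:
play_rows(
  motion=[
    [0.0001,0,0,-0.08,0],
    [0.0001,0.0001,0,-0.16,0],
    [0.0002,0.0001,0,-0.24,0],
    [0.0002,0.0002,0,-0.32,0],
    [0.0003,0.0003,0,-0.4,0],
    [0.0004,0.0003,0,-0.48,0],
    [0.0004,0.0003,0,-0.55,0],
    [0.0004,0.0003,0,-0.55,0],
  ],
)

```text
time_s: 22.17
ee_pos: [541.7, -244.5, 101.1]
ee_rot: [6.7, 89.9, -59.9]
force: [-5.0, 0.1, 15.3]
gripper_width: 11.9
```

```bash
python3 - <<'E'
from ov import *
np.set_printoptions(precision=2,suppress=True)
g=grab('side','side10.png')
s=sensors.state();print('psi',s['ee_rot'][2]-s['ee_rot'][0]+90,s['force'],s['torque'],s['ee_pos'],s['qpos'])
w=grab('wrist','w10.png')
cv2.imwrite('pics/v19.png',np.hstack([crop(g,330,235,90,80,5),cv2.convertScaleAbs(crop(w,250,200,60,80,5),alpha=2)]))
E
```

```text
psi 23.447626697802363 [-4.11  0.79 15.71] [0.13 0.88 0.07] [ 541.7  -244.49  101.11] [-25.38  25.14  96.34  -0.04  58.47 -48.81]
```

View pics/v19.png

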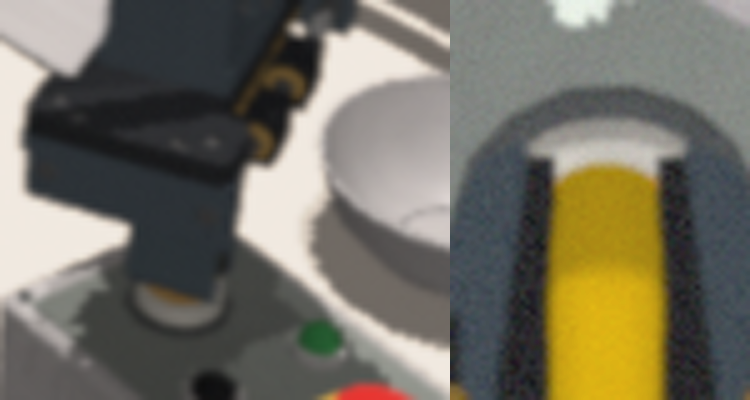

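Request:
play_rows(
  motion=[
    [0.0001,0,0,-0.08,0],
    [0.0002,0,0,-0.16,0],
    [0.0002,0,0,-0.24,0],
    [0.0003,0.0001,0,-0.32,0],
    [0.0004,0.0001,0,-0.4,0],
    [0.0005,0.0001,0,-0.48,0],
    [0.0005,0.0001,0,-0.55,0],
    [0.0005,0.0001,0,-0.55,0],
  ],
)

```text
time_s: 22.93
ee_pos: [542.5, -244.3, 101.1]
ee_rot: [66.2, 89.9, -32.0]
force: [-3.4, 2.2, 15.0]
gripper_width: 12.0
```

```bash
python3 - <<'E'
from ov import *
np.set_printoptions(precision=3,suppress=True)
s=sensors.state();print('turned',np.radians(83.6-(s['ee_rot'][2]-s['ee_rot'][0]+90)),s['force'],s['torque'],s['ee_pos'],s['qpos'])
E
```

```text
turned 1.601825620454426 [-3.364  2.197 14.95 ] [0.135 0.817 0.024] [ 542.486 -244.266  101.128] [-25.343  25.181  96.27   -0.01   58.473 -17.16 ]
```

Request:
play_rows(
  motion=[
    [0,0,0,-0.02,0],
    [0,0,0,-0.04,0],
    [0,0,0,-0.06,0],
    [0,0,0,-0.08,0],
    [0,0,0,-0.1,0],
    [0.0001,0,0,-0.12,0],
    [0.0001,0,0,-0.12,0],
    [0.0001,0,0,-0.12,0],
  ],
)

```text
time_s: 23.6
ee_pos: [542.4, -244.2, 101.2]
ee_rot: [53.7, 89.9, -51.2]
force: [-4.0, 0.0, 15.2]
gripper_width: 12.1
```

```bash
python3 - <<'E'
from ov import *
np.set_printoptions(precision=3,suppress=True)
s=sensors.state();print('turned',np.radians(83.6-(s['ee_rot'][2]-s['ee_rot'][0]+90)),s['force'],s['torque'],s['ee_pos'],s['qpos'],s['effort'])
E
```

```text
turned 1.7186376884406183 [-4.019  0.04  15.208] [0.133 0.885 0.248] [ 542.433 -244.225  101.151] [-25.332  25.184  96.26   -0.032  58.5   -10.444] [  0.037 -35.995 -17.655   0.367  -1.396   0.28 ]
```

Request:
play_rows(
  motion=[
    [0,0,0,-0.01,0],
    [0,0,0,-0.02,0],
    [0,0,0,-0.02,0],
    [0,0,0,-0.02,0],
    [0,0,0,-0.02,0],
    [0,0,0,-0.02,0],
    [0,0,0,-0.02,0],
    [0,0,0,-0.02,0],
  ],
)

```text
time_s: 24.27
ee_pos: [542.4, -244.2, 101.2]
ee_rot: [52.3, 89.9, -53.7]
force: [-4.5, 0.4, 15.5]
gripper_width: 11.4
```

```bash
python3 - <<'E'
from ov import *
np.set_printoptions(precision=3,suppress=True)
g=grab('side','side11.png')
s=sensors.state();print('turned',np.radians(83.6-(s['ee_rot'][2]-s['ee_rot'][0]+90)),s['force'],s['torque'],s['ee_pos'],s['gripper_width'])
h=grab('scene','scene11.png');w=grab('wrist','w11.png')
cv2.imwrite('pics/v20.png',np.vstack([np.hstack([cv2.resize(g['img'],(400,300)),cv2.resize(h['img'],(400,300))]),np.hstack([crop(g,335,255,80,60,5),cv2.convertScaleAbs(crop(w,240,200,80,60,5),alpha=2)])]))
E
```

```text
turned 1.7384486464929696 [-3.838  1.773 16.054] [0.108 0.868 0.323] [ 542.413 -244.24   101.136] 11.740367240906295
```

View pics/v20.png

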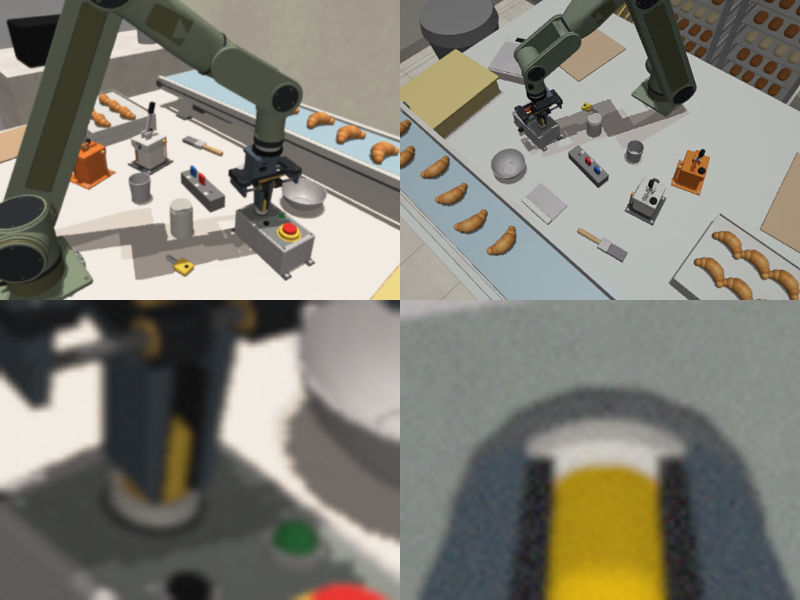

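```bash
python3 -c "
from workcell import job_done,sensors
s=sensors.state();print(s['time_s'],s['torque'],s['force'],s['gripper_width'])
print(job_done())"
```

```text
24.4167 [0.16831027 0.92154472 0.26741409] [-2.93496085  1.34217343 15.27290404] 12.16549712892872
the job is handed in; nothing more can be done
None
```

The job is done as asked and handed in at 24.4 s, with the arm still gripping the yellow key at the turned stop.

- **Pump:** I pushed the aluminium pump's lever to its stop. The force rose to 16.5 N with almost no further movement, and the side picture matched 1.1 rad. After I moved away, later pictures showed the lever back at rest.
- **Key pushed home:** I took the yellow key from the block, not the larger loose one on the table, and pushed it into the key switch. Pressing with 29 N, plus a slight wiggle, moved it only 0.2 mm more, and the pictures show the head resting on the cylinder.
- **Key turned:** I turned it clockwise about 1.74 rad at the gripper. The turning resistance reached about 0.3 N m, against a spring of at most 0.06, so it is against the stop. I could not read the cylinder's own angle.
- **Last checks:** At hand-in the grip was on the key with about 15 N pressing down. The red and blue keys were still in the block, the bakery tools looked unmoved, and I never went near the stop button.
- **A disagreement:** The wrist camera's reported calibration shifted by about 1 mm between poses. I lined the key up by matching pixels against the empty slot in the block instead, and it went in without catching.

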